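Index the tissue stainer to the violet jar and dip the basket

TASK

Move the tissue basket on the carousel stainer from the orange jar into the violet one: take the lid off the violet jar and set it down, plug side down, in the middle of the gauze pads; lift the dip head all the way up; push the carousel round smoothly until the violet jar has clicked in right under the basket; then lower the head fully. Turn the carousel only while the basket is clear of the jars, keep all five jars upright in their seats, and leave the wash bottle, the beaker, the measuring cylinder and the dropper bottles where they stand.

Things in the scene. Friction and masses are not known exactly. Their poses are not given: they have to be found in the camera images.
- stainer: Carousel stainer, fixed: round grey foot, white turning disc (290 mm across, top 38 mm above the bench) with five seats on a radius of 100 mm, 72 degrees apart (rims 78 mm inside, 6 mm high, locate the jars' feet), fixed steel column up the middle (20 mm thick, 308 mm tall). Origin: on the disc's axis at bench height. Its -x axis points to the dip station.
- carousel (a joint): Angle of the disc (rad), counter-clockwise from above positive, 0 at the start; turns either way by a full turn and more. A spring detent holds it at every multiple of 1.2566 (72 degrees); past halfway it draws the disc to the next station and centres it within a second. Pushing a post over takes about 5 N.
- dip_head (a joint): Height of the dip head on the column (m): 0 = down on its stop (basket in the jar at the dip station), 0.105 = fully up (basket tip 170 mm above the bench, clear of jars and lid). Starts between 0 and 0.015. Friction keeps it at any height: about 8 N lifts it, 2 N lowers it.
- head_grip (a point): Middle of the dip head's black upright handle (23 to 25 mm across, top 20 mm above this point), over the dip station; 190 mm above the bench with the head down, 295 mm up. It stands on the white arm (20 mm wide, from the column to 14 mm beyond the handle; upper face 30 mm below this point). The column is 100 mm away.
- basket_tip (a point): Lower tip of the tissue basket (round steel wire basket, 22 mm across, 55 mm long) that hangs from the dip head's arm under the handle; it moves up and down with the head.
- dip_point (a point): Centre of the dip station at the height of the seat floor (38 mm above the bench); fixed, straight under the basket.
- post_0 (a point): Top of one of the five black turning posts of the disc: upright, 17 mm across, free from 72 to 130 mm above the bench (this point is the top, 130 mm), on a circle of radius 128 mm about the disc's axis, midway between two seats. They turn with the disc and are there to push it round.
- post_1 (a point): Top of another of the five turning posts, like post_0; numbered counter-clockwise from above.
- post_2 (a point): Top of another of the five turning posts, like post_0; numbered counter-clockwise from above.
- post_3 (a point): Top of another of the five turning posts, like post_0; numbered counter-clockwise from above.
- post_4 (a point): Top of another of the five turning posts, like post_0; numbered counter-clockwise from above.
- jar_start: Staining jar with orange stain, the one in which the basket hangs at the start: foot 75 mm, widest body 61 mm, 93 mm tall, mouth 44 mm wide inside, loose in its seat. Origin: centre of its underside; z up.
- jar_violet: The staining jar with violet stain, on the carousel in any seat but the dip station, closed at the start by the blue lid: foot 75 mm, widest body 61 mm, 93 mm tall, mouth 44 mm wide inside, loose in its seat. Origin: centre of its underside; z up.
- jar_second: A second jar with orange stain, on the carousel: foot 75 mm, widest body 61 mm, 93 mm tall, mouth 44 mm wide inside, loose in its seat. Origin: centre of its underside; z up.
- jar_clear_a: A clear empty staining jar on the carousel, uncapped: foot 70 mm, widest body 58 mm, 88 mm tall, loose in its seat. Origin: centre of its underside; z up.
- jar_clear_b: Another clear empty staining jar on the carousel, uncapped: foot 70 mm, widest body 58 mm, 88 mm tall, loose in its seat. Origin: centre of its underside; z up.
- lid: Blue round lid that lies loosely on the violet jar: flange 60 mm across, knob on top 23 mm across. Origin: centre of its underside (a 38 mm plug, 6 mm deep, that hangs in the jar's mouth); the flange lies 6 to 12.5 mm above the origin, the knob is grasped at 20 to 31 mm, the top is at 33 mm. Weighs about 50 g.
- gauze: White stack of gauze pads lying fixed on the bench, 97 x 113 mm, top 9 mm above the bench. Origin: about the centre of its underside. It lies in front of the stainer on the left or on the right.
- book: Green notebook, 150 x 110 x 12 mm, lying fixed on the bench on the other side from the gauze. Origin: centre of its underside.
- bottle: White wash bottle with red cap and bent spout, 225 mm tall, body about 52 mm across; stands left or right of the carousel close to its rim. Origin: at its foot; the body's middle lies 20 mm along its own +x. Leave alone.
- beaker: Glass beaker, 60 mm across, 70 mm tall, stands on the other side of the carousel. Origin: centre of its foot. Leave alone.
- dropper_a: Brown dropper bottle, 42 mm across, 116 mm tall, behind the carousel. Origin: centre of its foot. Leave alone.
- meas: Glass measuring cylinder, foot 54 x 62 mm, 152 mm tall, behind the carousel between the dropper bottles. Origin: centre of its foot. Leave alone.
- dropper_b: Brown dropper bottle, 38 mm across, 116 mm tall, behind the carousel. Origin: centre of its foot. Leave alone.
Things that resemble listed ones, but are neither listed nor needed, are in the scene too. Leave any green or red look-alike of the jar_violet alone.

How it is judged:
By the outcome, as a careful person would: the job done as asked, in the order asked, and still so for the second after the job is handed in, with the robot touching nothing.
It also fails if it takes over 72 s, if anything falls off the work surface, if the arm or the gripper's body presses on something with over 40 N, if the wrist force passes 120 N, or if a joint passes its speed limit or range.

ROBOT

A 6-joint arm with a two-finger parallel gripper is mounted at the origin on a cart in front of the work surface, level with it; the furniture and walls round the work are solid. World frame = base frame: x ahead of the robot, y to its left, z up, the work surface at z = 0. Lengths are in m, angles in degrees, forces in N, time in s.
With the tool pointing down it reaches from about 0.375 to 0.9 m from the base axis. Payload 3.1 kg.
Tool frame: the origin (TCP) lies at the very end of the fingers, on their centre line; the grasp point (between the pads) lies 19 mm behind it; z points along the fingers, y is the line along which they close (so a half turn about z gives the same grasp; the last joint's range is limited). The gripper opens to 87 mm and grips with 3 to 60 N. Pads are 19 mm wide; open, the fingers measure 117 mm over their backs; the gripper's body (75 mm by 190 mm) begins 51 mm behind the grasp point.
Start: joints at [57.955, 30.224, 82.088, -0, 67.689, -10.227], TCP at [0.232, 0.58, 0.223] pointing down, gripper open.
Joint ranges: [-176.69, 176.69], [-43.24, 126.21], [12.49, 139.97], [-82, 262], [0, 151.66], [-163.58, 163.58]. Speed limits (degrees/s): [159.86, 159.86, 180, 180, 180, 180].

INTERFACE

Orientations are given as a 3x3 rotation matrix whose columns are the frame's x, y, z axes.
In Python, from rig import readout, cams, bot gives the robot as it stands.
- The arm moves only by the shell command python3 -m inch 'ROWS'. ROWS is JSON, a list of rows, each a list of 5 numbers: the shift along the world's x, y, z in cm, then the turn about the world's z in degrees, then the finger opening in cm, from 0 to 8.7. In form: [[dx, dy, dz, twist, fingers], ...]. A call has 1 to 10 rows; each row is the pose to reach, as a shift and turn from the pose commanded when the call began; what a row does not reach only later rows make up. A row lasts 1/12 s, in which the tool goes at most 41.7 mm and 7.16 degrees, less where a joint would pass 70% of its speed; a pose out of reach is approached as far as the arm can. A call with a gripper value outside its range is refused whole. The fingers move at their own pace and stop on an object; the grip force is fixed at half the most. Time passes only in rows, so rows that repeat a pose let the fingers close. It gives the time, the measured TCP pose, the force, the opening and the grip force at its end, in the units of the state.
- readout.read_state(): the state, without advancing time (a new reading comes with each control period).
- cams.capture(name): name is "scene" or "top" or "wrist"; returns a dict with "image" (384x512x3 uint8, blue, green, red), "intrinsics" (3x3 intrinsics, pixels), "xyz" and "rotation" of the camera in the world; the wrist camera has in their place "tool_from_camera" (4x4, takes a point from camera to tool coordinates, whose origin is the TCP and whose axes are the flange's). Camera axes: x right, y down, z forward; pixel columns grow to the right and rows downward; lengths in m; the calibration is good to about 2 mm. A picture is of the moment at which its call begins: read the wrist's pose just before it. There is no depth.
- bot.hand_in(): hands the job in; it is judged then, once.
The state is a dict: "time_s": time; "joint_positions": joint angles; "qvel": joint speeds; "tau": joint torques, N m; "position": TCP position; "tcp_rot": TCP orientation; "force": force on the tool from outside, world axes, zero at the start; "moment": the same for the moment, N m; "opening": opening from 0.0 (shut) to 1.0 (fully open); "grasp_force": force on a finger pad.
Only numpy, scipy, OpenCV 4.12 (cv2) and the standard library are available. Lean on these libraries where they do the work, as an engineer would, in place of code of your own. Each camera call takes 0.05 s, during which the arm holds its last target. There are 200 camera calls.

## Working session

There is one attempt and no reset: what is moved stays moved. The work goes in short steps, Python scripts to look and compute and a shell command to move; the robot and the scene stay as the last step left them, time stands still between calls to the robot, and variables do not carry over. Pictures are saved under pics/ and viewed, at most 10 in all, crops included, and the job is handed in when it is done.

```bash
mkdir -p pics; ls
python3 - <<'E'
from rig import readout,cams
import cv2,numpy as np,pickle
s=readout.read_state();print(s['time_s'],s['position'],np.round(s['tcp_rot'],3).tolist(),s['opening'])
d={n:cams.capture(n) for n in('scene','top')}
pickle.dump(d,open('d0.pkl','wb'))
for n in d:
    cv2.imwrite(f'pics/{n}0.png',cv2.resize(d[n]['image'],(800,600))); print(n,d[n]['intrinsics'],d[n]['xyz'],d[n]['rotation'])
E
```

```text
pics
0.0 [0.23186321 0.57960625 0.22153538] [[-0.928, 0.372, -0.001], [0.372, 0.928, -0.002], [0.0, -0.002, -1.0]] 0.9995112750442766
scene [[492.85645317   0.         256.55743897]
 [  0.         492.85645317 190.36598362]
 [  0.           0.           1.        ]] [-0.57233763 -0.84868144  1.09338349] [[ 0.58968268 -0.46029227  0.66363044]
 [-0.80742994 -0.31747361  0.4972599 ]
 [-0.01819973 -0.82906064 -0.55886244]]
top [[416.42052945   0.         257.26893766]
 [  0.         416.42052945 187.2632469 ]
 [  0.           0.           1.        ]] [0.35731785 0.00917933 1.33535126] [[ 0.00616974 -0.9864249   0.16409706]
 [-0.99997288 -0.00542616  0.00497918]
 [-0.00402117 -0.16412333 -0.98643163]]
```

View pics/scene0.png

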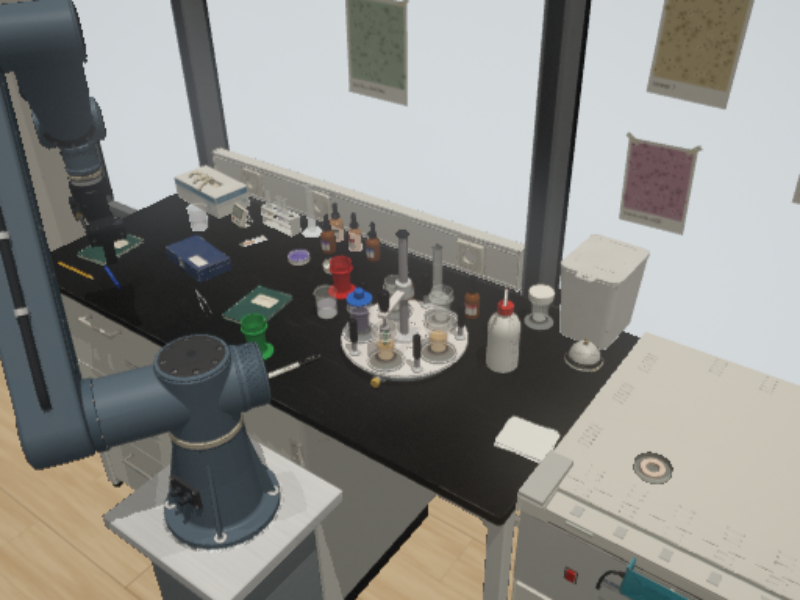

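View pics/top0.png

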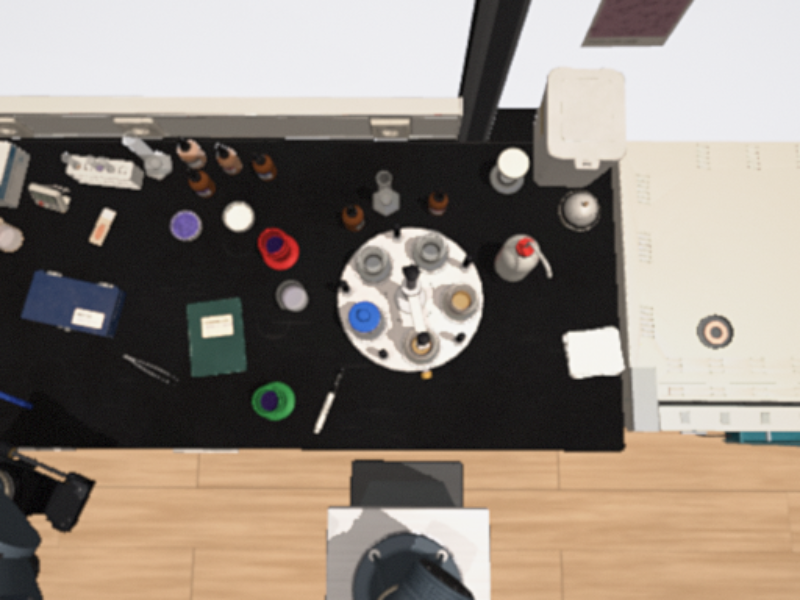

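The scene view shows the blue lid at about (358,300), and the two orange jars at (386,345) and (438,335). The gauze is at (527,438), with red and green look-alikes at (341,277) and (256,335).
The top view shows the dip arm pointing at the robot (421,345), the blue lid at (364,319), the gauze at (593,352) and the bottle at (517,258).

Next I'll measure the lid, disc, gauze and head.

```bash
cat > h.py <<'E'
import cv2,numpy as np,pickle
def ray(c,uv):
    K=c['intrinsics'];d=np.array(c['rotation'])@np.linalg.inv(K)@np.array([uv[0],uv[1],1.]);return np.array(c['xyz']),d
def onz(c,uv,z):
    o,d=ray(c,uv);return (o+d*(z-o[2])/d[2])[:2]
def tri(a,ua,b,ub):
    o1,d1=ray(a,ua);o2,d2=ray(b,ub)
    t=np.linalg.lstsq(np.c_[d1,-d2],o2-o1,rcond=None)[0];p,q=o1+d1*t[0],o2+d2*t[1];return (p+q)/2,np.linalg.norm(p-q)
def proj(c,p):
    v=c['intrinsics']@(np.array(c['rotation']).T@(np.array(p)-c['xyz']));return v[:2]/v[2]
def blobs(m,lo=30):
    n,l,s,c=cv2.connectedComponentsWithStats(m.astype(np.uint8));return [(s[i,4],c[i].round(1).tolist(),s[i,:4].tolist()) for i in range(1,n) if s[i,4]>lo]
E
python3 - <<'E'
from h import *
d=pickle.load(open('d0.pkl','rb'));T,S=d['top'],d['scene']
def hsv(c):return cv2.cvtColor(c['image'],cv2.COLOR_BGR2HSV)
for c,n in((T,'top'),(S,'scene')):
    h=hsv(c); b=(h[...,0]>100)&(h[...,0]<125)&(h[...,1]>170)&(h[...,2]>100); print(n,'blue',blobs(b,10))
h=hsv(T);w=(h[...,1]<40)&(h[...,2]>150);w=w.astype(np.uint8)
bl=[b for b in blobs(w,300)];print(bl)
# disc: hull of white in window
win=np.zeros_like(w);win[140:245,205:318]=1
pts=cv2.findNonZero(w*win);hull=cv2.convexHull(pts);e=cv2.fitEllipse(hull);print('disc',e,onz(T,e[0],.038))
wg=np.zeros_like(w);wg[200:250,350:405]=1
g=cv2.findNonZero(w*wg);r=cv2.minAreaRect(g);print('gauze',r,onz(T,r[0],.009),[onz(T,p,.009).round(3) for p in cv2.boxPoints(r)])
im=np.hstack([cv2.resize(T['image'][135:250,205:320],(400,400),interpolation=cv2.INTER_CUBIC),cv2.resize(S['image'][140:255,205:320],(400,400),interpolation=cv2.INTER_CUBIC)])
cv2.imwrite('pics/crop1.png',im)
E
```

```text
top blue [(np.int32(255), [232.6, 202.2], [224, 194, 18, 18]), (np.int32(23), [10.2, 256.4], [6, 254, 10, 6])]
scene blue [(np.int32(71), [229.7, 191.2], [222, 187, 16, 8])]
[(np.int32(21999), [148.9, 36.2], [0, 0, 304, 76]), (np.int32(35166), [441.2, 124.0], [319, 0, 193, 282]), (np.int32(649), [65.4, 109.6], [43, 100, 46, 21]), (np.int32(4531), [263.6, 192.0], [216, 146, 93, 92]), (np.int32(1040), [380.0, 225.2], [360, 209, 40, 33]), (np.int32(3528), [261.8, 346.3], [209, 325, 105, 59])]
disc ((262.2554931640625, 191.37118530273438), (91.63860321044922, 92.15846252441406), 102.71746826171875) [ 5.60094019e-01 -7.56306315e-05]
gauze ((382.0, 222.0), (44.0, 44.0), 90.0) [ 0.46813337 -0.38157162] [array([ 0.538, -0.314]), array([ 0.539, -0.455]), array([ 0.399, -0.448]), array([ 0.398, -0.309])]
```

View pics/crop1.png

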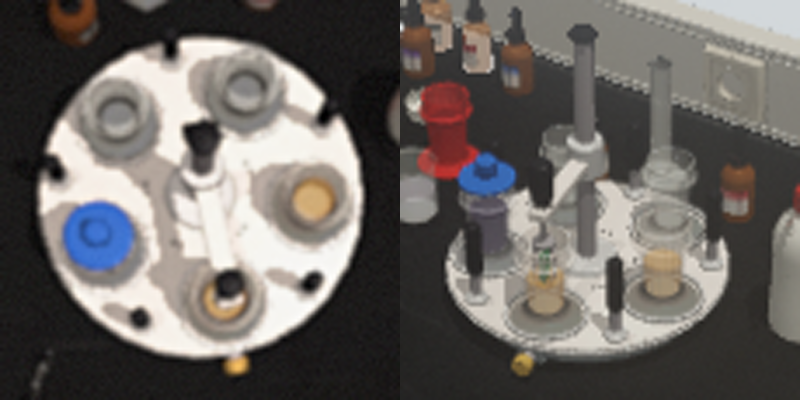

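The crop shows the blue lid on a jar with violet contents at left (97,235) and right (487,200–240). The red (445,110) and green (off-crop) jars are the look-alikes, so the blue-lidded one on the carousel is jar_violet. The handle top is at left (229,280) and right (541,165).

Run:
```python
from h import *
d=pickle.load(open('d0.pkl','rb'));T,S=d['top'],d['scene']
k=115/400
f=lambda x,y,c:(205+x*k,(135 if c is T else 140)+y*k)
C=onz(T,(262.25,191.4),.038)
print('lid',onz(T,(232.6,202.2),.14),tri(T,(232.6,202.2),S,(229.7,191.2)))
print('gauze',onz(T,(380.,225.2),.009))
h=cv2.cvtColor(T['image'],cv2.COLOR_BGR2HSV);w=((h[...,1]<40)&(h[...,2]>150)).astype(np.uint8);w[:, :358]=0;w[:207]=0;w[245:]=0;w[:,401:]=0
w=cv2.morphologyEx(w,cv2.MORPH_OPEN,np.ones((5,5)))
r=cv2.minAreaRect(cv2.findNonZero(w));print('gauze rect',r,onz(T,r[0],.009),[onz(T,p,.009).round(3) for p in cv2.boxPoints(r)])
p=tri(T,f(229,280,T),S,f(541-400,165,S));print('handle',p,onz(T,f(229,280,T),.215))
print('column',onz(T,f(201,132,T),.308))
for q in[(140,317),(312,281),(327,110),(170,47),(52,170)]:
    v=onz(T,f(*q,T),.12)-C;print('post',(v+C).round(3),np.hypot(*v).round(3),np.degrees(np.arctan2(v[1],v[0])).round(1))
v=onz(T,(232.6,202.2),.14)-C;print(np.hypot(*v),np.degrees(np.arctan2(v[1],v[0])))
v=onz(T,f(229,280,T),.215)-C;print(np.hypot(*v),np.degrees(np.arctan2(v[1],v[0])))
from rig import readout;s=readout.read_state();print(s['position'])
# bottle red cap
```

```text
lid [0.51196484 0.08632069] (array([0.51472989, 0.08570986, 0.12828159]), np.float64(0.003700590962680454))
gauze [ 0.45792862 -0.374789  ]
gauze rect ((379.8692626953125, 225.453857421875), (30.636577606201172, 35.597965240478516), 82.87498474121094) [ 0.45712067 -0.37434025] [array([ 0.498, -0.314]), array([ 0.513, -0.427]), array([ 0.416, -0.434]), array([ 0.402, -0.322])]
handle (array([ 0.46796574, -0.02331044,  0.21095599]), np.float64(0.002585827217986978)) [ 0.46670415 -0.02223128]
column [0.56479451 0.00070957]
post [0.444 0.05 ] 0.126 156.7
post [ 0.476 -0.095] 0.127 -131.8
post [ 0.623 -0.109] 0.125 -60.1
post [0.677 0.026] 0.12 12.6
post [0.569 0.126] 0.126 85.9
0.09883807116208801 119.07922540338673
0.09589634039800636 -166.63143873617992
[0.23191457 0.57968228 0.22166437]
```

```bash
python3 -m inch '[[10,-18,3,-14,6],[20,-35,3,-28,6],[20,-35,3,-28,6],[27.9,-49.3,3,-40,6],[27.9,-49.3,3,-40,6],[27.9,-49.3,3,-40,6],[27.9,-49.3,3,-40,6],[27.9,-49.3,3,-40,6],[27.9,-49.3,3,-40,6],[27.9,-49.3,3,-40,6]]'; python3 -m inch '[[0,0,0,0,6],[0,0,0,0,6],[0,0,0,0,6]]'
```

```text
time_s: 0.93
position: [0.4374, 0.2165, 0.2462]
tcp_rot: [[-0.472, 0.881, -0.001], [0.881, 0.472, -0.0], [0.0, -0.0, -1.0]]
force: [1.7, -0.3, -0.5]
opening: 0.689
grasp_force: 0.0
time_s: 1.18
position: [0.4365, 0.2183, 0.2459]
tcp_rot: [[-0.471, 0.882, -0.002], [0.882, 0.471, 0.0], [0.001, -0.001, -1.0]]
force: [-0.7, -0.5, -0.5]
opening: 0.691
grasp_force: 0.0
```

```bash
python3 -m inch '[[2,-3.4,0,0,6],[4,-7,0,0,6],[6,-10.5,0,0,6],[7.4,-13.1,0,0,6],[7.4,-13.1,0,0,6],[7.4,-13.1,0,0,6],[7.4,-13.1,0,0,6]]'
cat >> h.py <<'E'
def wrist(name=None):
    from rig import readout,cams
    s=readout.read_state();c=cams.capture('wrist');X=np.eye(4);X[:3,:3]=s['tcp_rot'];X[:3,3]=s['position'];M=X@c['tool_from_camera']
    c['xyz'],c['rotation']=M[:3,3],M[:3,:3]
    if name:cv2.imwrite(f'pics/{name}.png',c['image'])
    return c,s
E
python3 - <<'E'
from h import *
c,s=wrist('w1');print(s['position'])
h=cv2.cvtColor(c['image'],cv2.COLOR_BGR2HSV);b=(h[...,0]>100)&(h[...,0]<125)&(h[...,1]>170)&(h[...,2]>60)
for a in blobs(b,100):print(a)
m=max(blobs(b,100));pts=[]
cn=max(cv2.findContours(b.astype(np.uint8),cv2.RETR_EXTERNAL,cv2.CHAIN_APPROX_NONE)[0],key=cv2.contourArea)
e=cv2.fitEllipse(cn);print(e,onz(c,e[0],.137))
E
```

```text
time_s: 1.77
position: [0.5098, 0.0892, 0.2458]
tcp_rot: [[-0.474, 0.88, -0.002], [0.88, 0.474, 0.001], [0.002, -0.001, -1.0]]
force: [-0.3, 0.2, 0.5]
opening: 0.69
grasp_force: 0.0
[0.50975034 0.08924073 0.24579165]
(np.int32(1589), [260.4, 183.2], [226, 160, 64, 63])
((257.3659973144531, 191.47909545898438), (59.225364685058594, 60.97185134887695), 60.13900375366211) [0.51330282 0.08580071]
```

View pics/w1.png

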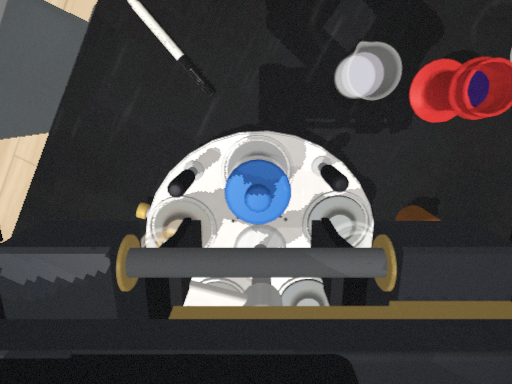

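The wrist view shows the blue lid centred at (257,191), the knob at (258,198), and neighbouring posts at (184,182) and (334,177). The lid is at about (0.513, 0.086), so I'm going down to grasp it.

```bash
python3 -m inch '[[0.3,-0.3,-3,0,5],[0.3,-0.3,-6,0,5],[0.3,-0.3,-8.5,0,5],[0.3,-0.3,-10,0,5],[0.3,-0.3,-10.5,0,5],[0.3,-0.3,-10.5,0,5],[0.3,-0.3,-10.5,0,5]]' && python3 -m inch '[[0,0,0,0,4],[0,0,0,0,3],[0,0,0,0,1.5],[0,0,0,0,1.5],[0,0,0,0,1.5],[0,0,0,0,1.5],[0,0,0,0,1.5],[0,0,0,0,1.5]]'
```

```text
time_s: 2.4
position: [0.5141, 0.0855, 0.1418]
tcp_rot: [[-0.474, 0.881, 0.001], [0.881, 0.474, 0.0], [-0.0, 0.001, -1.0]]
force: [-0.2, -0.2, 0.0]
opening: 0.574
grasp_force: 0.0
time_s: 3.07
position: [0.5143, 0.0843, 0.1416]
tcp_rot: [[-0.472, 0.882, 0.001], [0.882, 0.472, 0.0], [-0.0, 0.0, -1.0]]
force: [-0.4, -0.1, 2.9]
opening: 0.24
grasp_force: 30.0
```

```bash
python3 -m inch '[[0,0,0.8,0,1.5],[0,0,2,0,1.5],[0,0,4,0,1.5],[0,0,7,0,1.5],[0,0,10,0,1.5],[0,0,13,0,1.5],[0,0,16,0,1.5],[0,0,17,0,1.5],[-3,-3,17,0,1.5],[-6,-6,17,0,1.5]]' && python3 -m inch '[[-2,-3,0,0,1.5],[-3,-6,0,-4,1.5],[-3,-9.5,0,-8,1.5],[-3,-13,0,-12,1.5],[-3,-16.5,0,-16,1.5],[-2,-20,0,-20,1.5],[-1,-23.5,0,-24,1.5],[0,-27,0,-28,1.5],[0.3,-30,0,-28,1.5],[0.3,-30,0,-28,1.5]]'; python3 -c "
from rig import readout;s=readout.read_state();print(s['joint_positions'],s['force'])"
```

```text
time_s: 3.9
position: [0.4555, 0.0255, 0.3117]
tcp_rot: [[-0.476, 0.88, 0.002], [0.88, 0.476, -0.001], [-0.002, 0.002, -1.0]]
force: [-0.8, -1.7, -1.1]
opening: 0.241
grasp_force: 30.0
time_s: 4.73
position: [0.4589, -0.2806, 0.3103]
tcp_rot: [[0.001, 1.0, 0.0], [1.0, -0.001, -0.004], [-0.004, 0.0, -1.0]]
force: [0.8, 0.1, -0.1]
opening: 0.245
grasp_force: 30.0
[-43.28131661  17.90217555  88.15486077  -0.13450618  73.7837027
 -43.17686495] [ 0.78663663  0.06911948 -0.05266322]
```

```bash
python3 - <<'E'
from h import *
d=pickle.load(open('d0.pkl','rb'));T,S=d['top'],d['scene']
h=cv2.cvtColor(S['image'],cv2.COLOR_BGR2HSV);w=((h[...,1]<40)&(h[...,2]>170)).astype(np.uint8)
m=np.zeros_like(w);m[262:300,310:362]=1
w=cv2.morphologyEx(w*m,cv2.MORPH_OPEN,np.ones((3,3)))
b=max(blobs(w));r=cv2.minAreaRect(cv2.findNonZero(w));print(b,r)
for q in (b[1],r[0]):print(onz(S,q,.009))
print(proj(S,[.457,-.374,.009]))
E
python3 -m inch '[[-0.2,-3,-3,0,1.5],[-0.2,-6,-7,0,1.5],[-0.2,-8,-11,0,1.5],[-0.2,-9.4,-15,0,1.5],[-0.2,-9.4,-19,0,1.5],[-0.2,-9.4,-22,0,1.5],[-0.2,-9.4,-22,0,1.5],[-0.2,-9.4,-22,0,1.5]]'
```

```text
(np.int32(914), [340.9, 283.0], [317, 267, 45, 33]) ((342.41973876953125, 283.1490783691406), (47.748626708984375, 25.46593475341797), 28.300758361816406)
[ 0.45196187 -0.39635632]
[ 0.45405962 -0.40045427]
[335.22713867 279.07875507]
time_s: 5.4
position: [0.4543, -0.3662, 0.0885]
tcp_rot: [[-0.003, 1.0, -0.005], [1.0, 0.003, 0.007], [0.007, -0.005, -1.0]]
force: [-0.0, 0.2, 0.5]
opening: 0.244
grasp_force: 30.0
```

```bash
python3 -m inch '[[0,0,-2,0,1.5],[0,0,-4,0,1.5],[0,0,-5,0,1.5],[0,0,-5.6,0,1.5],[0,0,-5.8,0,1.5],[0,0,-5.8,0,1.5],[0,0,-5.8,0,1.5]]'
```

```text
time_s: 5.98
position: [0.4569, -0.3692, 0.0347]
tcp_rot: [[-0.003, 1.0, 0.002], [1.0, 0.003, -0.002], [-0.002, 0.002, -1.0]]
force: [-0.4, 0.2, -1.4]
opening: 0.249
grasp_force: 30.0
```

```bash
python3 -m inch '[[0,-0.5,0,0,1.5],[0,-0.5,-0.3,0,1.5],[0,-0.5,-0.5,0,1.5],[0,-0.5,-0.7,0,1.5],[0,-0.5,-0.8,0,1.5],[0,-0.5,-0.8,0,1.5]]'
```

```text
time_s: 6.48
position: [0.4561, -0.3737, 0.0257]
tcp_rot: [[-0.003, 1.0, -0.0], [1.0, 0.003, -0.0], [-0.0, -0.0, -1.0]]
force: [-2.2, 0.1, 4.4]
opening: 0.241
grasp_force: 30.0
```

```bash
python3 -m inch '[[0,0,0,0,2.6],[0,0,0,0,3.2],[0,0,0,0,4.5],[0,0,0,0,5],[0,0,0,0,5],[0,0,0,0,5],[0,0,2,0,5],[0,0,5,0,5],[0,0,9,0,5],[0,0,13,0,5]]'; python3 -m inch '[[0,0,3,0,5],[0,0,7,0,5],[0,0,11,0,5],[0,0,14,0,5],[0,0,14,0,5]]'
python3 - <<'E'
from h import *
c,s=wrist('w2');print(s['position'])
h=cv2.cvtColor(c['image'],cv2.COLOR_BGR2HSV)
b=((h[...,0]>100)&(h[...,0]<125)&(h[...,1]>170)&(h[...,2]>60)).astype(np.uint8)
e=cv2.fitEllipse(cv2.convexHull(max(cv2.findContours(b,cv2.RETR_EXTERNAL,cv2.CHAIN_APPROX_NONE)[0],key=cv2.contourArea)));print('lid',e,onz(c,e[0],.021))
w=((h[...,1]<50)&(h[...,2]>150)).astype(np.uint8)
for q in blobs(w,800):print(q)
E
```

```text
time_s: 7.32
position: [0.4555, -0.3727, 0.1556]
tcp_rot: [[-0.003, 1.0, -0.002], [1.0, 0.003, 0.002], [0.002, -0.002, -1.0]]
force: [0.4, -0.8, 0.4]
opening: 0.571
grasp_force: 0.0
time_s: 7.73
position: [0.4588, -0.3765, 0.3031]
tcp_rot: [[-0.003, 1.0, 0.01], [1.0, 0.003, -0.012], [-0.012, 0.01, -1.0]]
force: [0.6, -1.3, 0.5]
opening: 0.581
grasp_force: 0.0
[ 0.45882876 -0.37647338  0.30307963]
lid ((252.6563262939453, 149.06207275390625), (17.922531127929688, 23.43198013305664), 14.886516571044922) [ 0.45763638 -0.37146849]
(np.int32(2280), [431.2, 22.0], [403, 0, 70, 47])
(np.int32(3430), [254.5, 150.8], [218, 109, 72, 83])
(np.int32(1496), [469.9, 143.0], [447, 122, 48, 43])
(np.int32(13042), [320.3, 217.9], [144, 198, 368, 50])
(np.int32(2531), [249.4, 290.4], [195, 278, 123, 28])
```

View pics/w2.png

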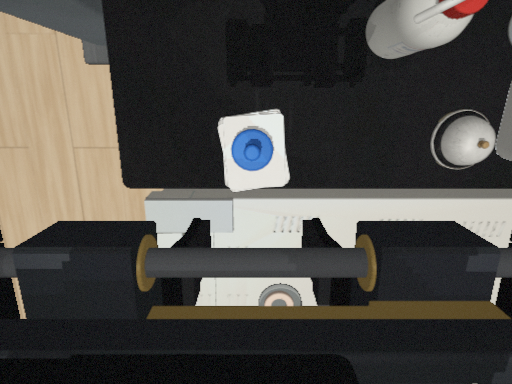

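The wrist view shows the lid centred at (253,150) on the gauze, whose centre is at (254,151). The lid is placed well, so next is the head handle.

```bash
python3 -m inch '[[0,3,1,-7,6],[-1,6,1,-14,6],[-1,9.5,1,-21,6],[-2,13,1,-28,6],[-2,16.5,1,-35,6],[-2,20,1,-42,6],[-1,23.5,1,-49,6],[0,27,1,-56,6],[0,29,1,-63,6],[0,30,1,-70,6]]'; python3 -m inch '[[0.3,2,0,-4,6],[0.7,4,0,-8,6],[0.7,5.5,0,-8,6],[0.7,5.5,0,-8,6],[0.7,5.5,0,-8,6],[0.7,5.5,0,-8,6]]'
python3 - <<'E'
from h import *
c,s=wrist();print(s['position'],s['joint_positions'])
print(proj(c,[.4665,-.0225,.215]))
cv2.imwrite('pics/w3.png',c['image'])
E
```

```text
time_s: 8.62
position: [0.4548, -0.0698, 0.3036]
tcp_rot: [[0.934, 0.357, -0.004], [0.357, -0.934, 0.003], [-0.002, -0.004, -1.0]]
force: [-0.2, 0.4, 0.3]
opening: 0.687
grasp_force: 0.0
time_s: 9.12
position: [0.4626, -0.0189, 0.3044]
tcp_rot: [[0.974, 0.227, -0.002], [0.227, -0.974, -0.0], [-0.002, -0.0, -1.0]]
force: [-0.0, 0.3, -0.1]
opening: 0.693
grasp_force: 0.0
[ 0.46264294 -0.01885205  0.30438579] [-1.61829045e+01  1.17903792e+01  9.79937822e+01 -3.27449373e-02
  7.03172488e+01  6.06897844e+01]
[261.18950225 189.12179269]
```

View pics/w3.png

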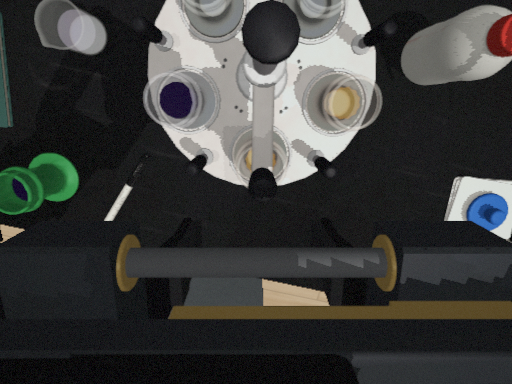

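The wrist view shows the handle top at about (263,182), the violet jar open at (178,100), and posts at (204,161) and (323,166).

Run:
```python
from h import *
c,s=wrist();g=cv2.cvtColor(c['image'],cv2.COLOR_BGR2GRAY)
print(blobs((g<45)[160:215,235:290],60))
for q in [(263,182),(263,178)]:print(onz(c,q,.213),s['position'])
print('violet mouth',onz(c,(170,100),.131))
```

```text
[(np.int32(1979), [27.0, 35.7], [0, 8, 55, 47])]
[ 0.47237164 -0.02299682] [ 0.46283741 -0.0191248   0.30460547]
[ 0.47563914 -0.02221455] [ 0.46283741 -0.0191248   0.30460547]
violet mouth [0.51483597 0.08225983]
```

```bash
python3 - <<'E'
from h import *
c,s=wrist();print(c['tool_from_camera'])
E
python3 -m inch '[[0.3,-0.2,-1.5,0,6],[0.5,-0.4,-3,0,6],[0.5,-0.4,-4,0,6],[0.5,-0.4,-4,0,6]]'
```

```text
[[ 6.39036273e-04 -9.65942663e-01 -2.58755412e-01  7.09413872e-02]
 [ 9.99999731e-01  5.23906521e-04  5.13892402e-04  1.17233611e-05]
 [-3.60826948e-04 -2.58755671e-01  9.65942738e-01 -1.61387919e-01]
 [ 0.00000000e+00  0.00000000e+00  0.00000000e+00  1.00000000e+00]]
time_s: 9.6
position: [0.4667, -0.023, 0.2633]
tcp_rot: [[0.974, 0.226, -0.005], [0.226, -0.974, 0.001], [-0.004, -0.002, -1.0]]
force: [-0.5, -0.6, 0.3]
opening: 0.693
grasp_force: 0.0
```

```bash
python3 -m inch '[[0,0,-2,0,6],[0,0,-4,0,6],[0,0,-6,0,6],[0,0,-7.3,0,6],[0,0,-7.9,0,6],[0,0,-7.9,0,6],[0,0,-7.9,0,6]]' && python3 -m inch '[[0,0,0,0,4],[0,0,0,0,3],[0,0,0,0,1.5],[0,0,0,0,1.5],[0,0,0,0,1.5],[0,0,0,0,1.5],[0,0,0,0,1.5]]'
```

```text
time_s: 10.18
position: [0.4687, -0.0229, 0.1868]
tcp_rot: [[0.974, 0.227, 0.001], [0.227, -0.974, -0.0], [0.001, 0.0, -1.0]]
force: [-0.9, -0.3, -0.1]
opening: 0.685
grasp_force: 0.0
time_s: 10.77
position: [0.4683, -0.023, 0.1864]
tcp_rot: [[0.974, 0.228, 0.0], [0.228, -0.974, -0.001], [0.0, 0.001, -1.0]]
force: [0.1, -1.4, 0.0]
opening: 0.266
grasp_force: 30.0
```

```bash
python3 -m inch '[[0,0,0.5,0,1.5],[0,0,1.2,0,1.5],[0,0,2.2,0,1.5],[0,0,3.4,0,1.5],[0,0,4.6,0,1.5],[0,0,5.8,0,1.5],[0,0,7,0,1.5],[0,0,8,0,1.5],[0,0,8.6,0,1.5],[0,0,8.8,0,1.5]]'; python3 -m inch '[[0,0,0.3,0,1.5],[0,0,0.6,0,1.5],[0,0,0.8,0,1.5],[0,0,1,0,1.5],[0,0,1,0,1.5]]'
```

```text
time_s: 11.6
position: [0.4683, -0.0229, 0.2749]
tcp_rot: [[0.974, 0.227, 0.001], [0.227, -0.974, -0.001], [0.001, 0.001, -1.0]]
force: [3.2, -3.3, -7.5]
opening: 0.268
grasp_force: 30.1
time_s: 12.02
position: [0.4682, -0.0229, 0.2819]
tcp_rot: [[0.974, 0.227, -0.001], [0.227, -0.974, -0.0], [-0.001, -0.0, -1.0]]
force: [6.5, -5.2, -21.0]
opening: 0.273
grasp_force: 30.3
```

```bash
python3 -m inch '[[0,0,0,0,3],[0,0,0,0,4],[0,0,0,0,5],[0,0,0,0,5],[0,0,0.5,0,5],[0,0,2,0,5],[0,0,4,0,5],[0,0,6,0,5],[0,0,7,0,4],[0,0,7,0,4]]'; python3 -m inch '[[2,0.2,0,0,0],[5,0.4,0,0,0],[9,0.6,0,0,0],[13,0.9,0,0,0],[17,1.2,0,0,0],[20,1.4,0,0,0],[22.5,1.6,0,0,0],[23.1,1.6,0,0,0],[23.1,1.6,0,0,0],[23.1,1.6,0,0,0]]'
python3 - <<'E'
from h import *
from rig import cams
S=cams.capture('scene');pickle.dump(S,open('s1.pkl','wb'))
cv2.imwrite('pics/s1.png',cv2.resize(S['image'][110:260,180:380],(800,600),interpolation=cv2.INTER_CUBIC))
print([((proj(S,p)-[180,110])*4).round() for p in ([.466,-.022,.315],[.466,-.022,.17],[.686,.027,.13],[.699,-.007,.095])])
E
```

```text
time_s: 12.85
position: [0.4696, -0.0227, 0.3577]
tcp_rot: [[0.974, 0.227, 0.007], [0.227, -0.974, -0.002], [0.006, 0.003, -1.0]]
force: [0.6, 0.4, 0.1]
opening: 0.505
grasp_force: 0.0
time_s: 13.68
position: [0.6979, -0.0064, 0.3533]
tcp_rot: [[0.974, 0.227, -0.003], [0.227, -0.974, 0.0], [-0.003, -0.001, -1.0]]
force: [-1.4, 0.0, -0.4]
opening: 0.006
grasp_force: 0.0
[array([254., 199.]), array([259., 352.]), array([363., 258.]), array([402., 295.])]
```

View pics/s1.png

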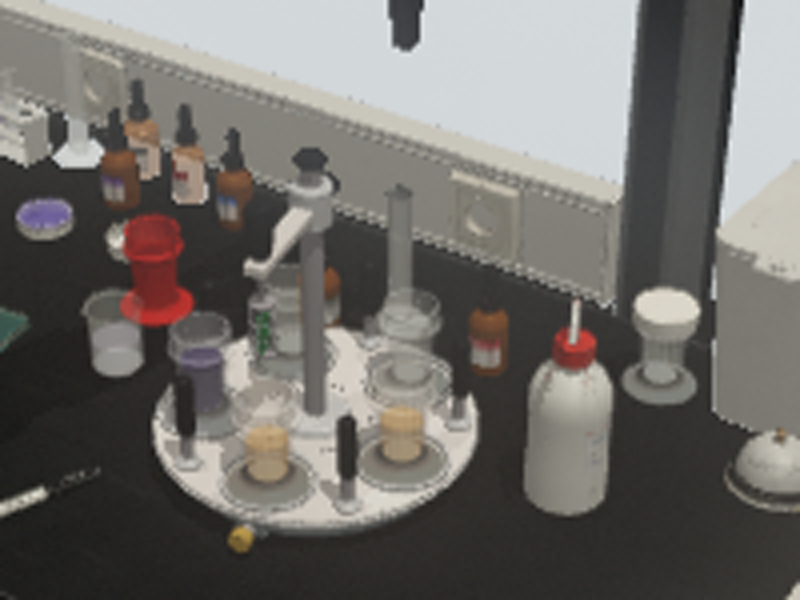

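The view shows the head fully up: the basket tip at (262,355) against a predicted (259,352). The violet jar is open at (200,380), and the detent posts are unchanged. Now I go down behind the rear post and work out the arc.

```bash
python3 -m inch '[[0.1,0,-3,0,0],[0.1,0,-7,0,0],[0.1,0,-11,0,0],[0.1,0,-15,0,0],[0.1,0,-19,0,0],[0.1,0,-22,0,0],[0.1,0,-24,0,0],[0.1,0,-25.3,0,0],[0.1,0,-25.8,0,0],[0.1,0,-25.8,0,0]]'
python3 - <<'E'
import numpy as np
P=lambda a:100*np.array([.561+.137*np.cos(np.radians(a)),.137*np.sin(np.radians(a))])
for a0 in(-3,15,33,51):
    print(a0,P(a0).round(1),[[*(P(a0+t)-P(a0)).round(1).tolist(),t] for t in (2,4,6,8,10,12,14,16,18)])
E
```

```text
time_s: 14.57
position: [0.6993, -0.0066, 0.0962]
tcp_rot: [[0.974, 0.227, -0.001], [0.227, -0.974, 0.0], [-0.001, -0.0, -1.0]]
force: [-0.3, 0.3, 0.3]
opening: 0.007
grasp_force: 0.0
-3 [69.8 -0.7] [[0.0, 0.5, 2], [0.0, 1.0, 4], [0.0, 1.4, 6], [-0.0, 1.9, 8], [-0.1, 2.4, 10], [-0.1, 2.9, 12], [-0.2, 3.3, 14], [-0.3, 3.8, 16], [-0.4, 4.3, 18]]
15 [69.3  3.5] [[-0.1, 0.5, 2], [-0.3, 0.9, 4], [-0.4, 1.4, 6], [-0.6, 1.8, 8], [-0.8, 2.2, 10], [-1.0, 2.7, 12], [-1.3, 3.1, 14], [-1.5, 3.5, 16], [-1.7, 3.9, 18]]
33 [67.6  7.5] [[-0.3, 0.4, 2], [-0.5, 0.8, 4], [-0.8, 1.2, 6], [-1.2, 1.5, 8], [-1.5, 1.9, 10], [-1.8, 2.2, 12], [-2.1, 2.6, 14], [-2.5, 2.9, 16], [-2.9, 3.2, 18]]
51 [64.7 10.6] [[-0.4, 0.3, 2], [-0.8, 0.6, 4], [-1.2, 0.8, 6], [-1.6, 1.1, 8], [-2.0, 1.3, 10], [-2.4, 1.6, 12], [-2.8, 1.8, 14], [-3.3, 2.0, 16], [-3.7, 2.1, 18]]
```

```bash
python3 -m inch '[[0,0.5,0,1,0],[0,1,0,2,0],[-0.1,1.4,0,4,0],[-0.1,1.9,0,6,0],[-0.2,2.4,0,8,0],[-0.2,2.9,0,10,0],[-0.3,3.3,0,12,0],[-0.4,3.8,0,14,0],[-0.5,4.3,0,16,0]]'; python3 -m inch '[[-0.1,0.5,0,2,0],[-0.3,0.9,0,4,0],[-0.4,1.4,0,6,0],[-0.6,1.8,0,8,0],[-0.8,2.2,0,10,0],[-1,2.7,0,12,0],[-1.3,3.1,0,14,0],[-1.5,3.5,0,16,0],[-1.7,3.9,0,18,0]]'
```

```text
time_s: 15.32
position: [0.6963, 0.035, 0.0985]
tcp_rot: [[0.872, 0.49, 0.003], [0.49, -0.872, -0.004], [0.001, 0.005, -1.0]]
force: [-0.7, -6.2, 1.1]
opening: 0.008
grasp_force: 2.3
time_s: 16.07
position: [0.6815, 0.0718, 0.0988]
tcp_rot: [[0.677, 0.736, 0.008], [0.736, -0.677, -0.007], [0.0, 0.011, -1.0]]
force: [3.5, -12.8, -1.6]
opening: 0.004
grasp_force: 4.9
```

```bash
python3 -m inch '[[-0.3,0.4,0,2,0],[-0.6,0.8,0,4,0],[-0.9,1.2,0,6,0],[-1.3,1.5,0,8,0],[-1.6,1.9,0,10,0],[-1.9,2.2,0,12,0],[-2.2,2.6,0,14,0],[-2.6,2.9,0,16,0],[-3,3.2,0,18,0]]'; python3 -m inch '[[-0.4,0.3,0,2,0],[-0.8,0.6,0,4,0],[-1.2,0.8,0,6,0],[-1.6,1.1,0,8,0],[-2,1.3,0,10,0],[-2.4,1.6,0,12,0],[-2.8,1.8,0,14,0],[-3,1.9,0,15,0],[-3,1.9,0,15,0]]'
python3 - <<'E'
from h import *
from rig import cams
S=cams.capture('scene')
cv2.imwrite('pics/s2.png',cv2.resize(S['image'][110:260,180:380],(800,600),interpolation=cv2.INTER_CUBIC))
E
```

```text
time_s: 16.82
position: [0.6499, 0.1083, 0.0986]
tcp_rot: [[0.418, 0.909, 0.005], [0.909, -0.418, 0.0], [0.002, 0.005, -1.0]]
force: [1.1, -0.1, -0.4]
opening: 0.007
grasp_force: 0.5
time_s: 17.57
position: [0.619, 0.1272, 0.098]
tcp_rot: [[0.17, 0.985, 0.003], [0.985, -0.17, 0.0], [0.001, 0.003, -1.0]]
force: [-0.6, 1.1, 0.8]
opening: 0.008
grasp_force: 0.2
```

View pics/s2.png

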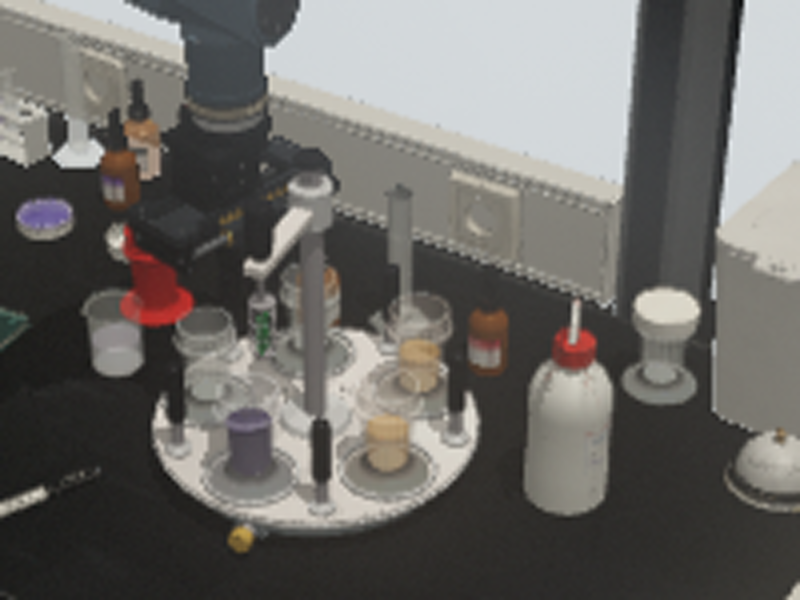

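The view shows the violet jar nearly at the dip station, at (250,465) against (267,460). I'll let the detent settle, then measure it against the orange jar's former position.

```bash
cat > v.py <<'E'
from h import *
from rig import cams
d=pickle.load(open('d0.pkl','rb'))
for n in('top','scene'):
    i=cams.capture(n); 
    h=cv2.cvtColor(i['image'],cv2.COLOR_BGR2HSV)
    for k,lo,hi in(('violet',115,150),('orange',8,24)):
        b=(h[...,0]>lo)&(h[...,0]<hi)&(h[...,1]>60)&(h[...,2]>40)
        x0,x1,y0,y1=(210,315,140,245) if n=='top' else (215,305,180,245)
        print(n,k,[(a,p[0]+x0,p[1]+y0) for a,p,_ in blobs(b[y0:y1,x0:x1],25)])
    if n=='top':
        print('dark',[(a,onz(i,(p[0]+210,p[1]+140),.12).round(3)) for a,p,_ in blobs((h[...,2]<60)[140:245,210:315],12) if a<200])
    print(n,'dip pt px at .1:',proj(i,[.463,-.021,.10]),'at .131',proj(i,[.463,-.021,.131]))
E
python3 v.py; python3 -m inch '[[0,0,0,0,0],[0,0,0,0,0],[0,0,0,0,0],[0,0,0,0,0],[0,0,0,0,0],[0,0,0,0,0],[0,0,0,0,0],[0,0,0,0,0],[0,0,0,0,0],[0,0,0,0,0]]';python3 v.py
```

```text
top violet [(np.int32(93), 262.9, 221.0)]
top orange [(np.int32(141), 280.1, 161.9), (np.int32(138), 293.8, 197.1), (np.int32(42), 272.6, 239.7)]
dark [(np.int32(101), array([0.645, 0.138])), (np.int32(15), array([0.629, 0.006])), (np.int32(56), array([ 0.6  , -0.001])), (np.int32(59), array([0.587, 0.135])), (np.int32(28), array([0.544, 0.125])), (np.int32(13), array([0.527, 0.112])), (np.int32(47), array([ 0.484, -0.025])), (np.int32(18), array([0.484, 0.141])), (np.int32(21), array([0.471, 0.003])), (np.int32(15), array([0.455, 0.07 ])), (np.int32(13), array([ 0.45 , -0.013]))]
top dip pt px at .1: [269.33179996 220.5107418 ] at .131 [269.59479773 219.59638371]
scene violet []
scene orange [(np.int32(57), 300.6, 190.7), (np.int32(100), 284.7, 200.0), (np.int32(124), 276.6, 220.0)]
scene dip pt px at .1: [244.7279509  215.47348774] at .131 [244.43280274 207.99905706]
time_s: 18.55
position: [0.6183, 0.1265, 0.0963]
tcp_rot: [[0.172, 0.985, 0.0], [0.985, -0.172, 0.0], [0.0, 0.0, -1.0]]
force: [0.6, 1.1, 0.5]
opening: 0.009
grasp_force: 0.7
top violet [(np.int32(94), 263.0, 221.0)]
t
[... 178 characters left out ...]
0.006])), (np.int32(55), array([ 0.6  , -0.001])), (np.int32(58), array([0.588, 0.135])), (np.int32(31), array([0.541, 0.124])), (np.int32(16), array([0.496, 0.115])), (np.int32(19), array([0.487, 0.136])), (np.int32(46), array([ 0.485, -0.025])), (np.int32(21), array([0.471, 0.003])), (np.int32(15), array([ 0.461, -0.077])), (np.int32(15), array([0.455, 0.07 ])), (np.int32(14), array([ 0.45 , -0.013]))]
top dip pt px at .1: [269.33179996 220.5107418 ] at .131 [269.59479773 219.59638371]
scene violet []
scene orange [(np.int32(55), 300.7, 190.7), (np.int32(98), 284.6, 199.9), (np.int32(125), 276.6, 220.0)]
scene dip pt px at .1: [244.7279509  215.47348774] at .131 [244.43280274 207.99905706]
```

```bash
python3 -m inch '[[-0.2,0.1,0,0,0],[-0.4,0.2,0,1,0],[-0.6,0.3,0,2,0],[-0.8,0.4,0,3,0],[-0.8,0.4,0,3,0],[-0.8,0.4,0,3,0],[-0.8,0.4,0,3,0],[-0.8,0.4,0,3,0]]';python3 v.py | grep -E "top (v|o)|dark"
```

```text
time_s: 19.32
position: [0.6095, 0.1307, 0.096]
tcp_rot: [[0.12, 0.993, -0.001], [0.993, -0.12, 0.0], [0.0, -0.001, -1.0]]
force: [-0.5, 0.4, 0.1]
opening: 0.005
grasp_force: 0.0
top violet [(np.int32(73), 264.8, 221.3)]
top orange [(np.int32(139), 278.0, 160.7), (np.int32(141), 294.5, 194.7), (np.int32(41), 272.7, 239.7)]
dark [(np.int32(93), array([0.634, 0.14 ])), (np.int32(21), array([0.626, 0.1  ])), (np.int32(15), array([0.629, 0.006])), (np.int32(56), array([ 0.6  , -0.001])), (np.int32(50), array([0.578, 0.137])), (np.int32(42), array([0.53, 0.13])), (np.int32(47), array([ 0.484, -0.025])), (np.int32(15), array([0.478, 0.143])), (np.int32(14), array([ 0.468, -0.084])), (np.int32(16), array([0.449, 0.062]))]
```

```bash
python3 -m inch '[[0.3,-0.1,0,0,0],[0.6,-0.2,0,0,0],[0.8,-0.3,0,0,0],[0.8,-0.3,0,0,0],[0.8,-0.3,0,0,0],[0.8,-0.3,0,0,0],[0.8,-0.3,0,0,0],[0.8,-0.3,0,0,0],[0.8,-0.3,0,0,0],[0.8,-0.3,0,0,0]]';python3 v.py | grep -E "top (v|o)|dark"
python3 - <<'E'
from h import *
d=pickle.load(open('d0.pkl','rb'));i=d['top'];h=cv2.cvtColor(i['image'],cv2.COLOR_BGR2HSV)
b=(h[...,0]>8)&(h[...,0]<24)&(h[...,1]>60)&(h[...,2]>40)
print([(a,p[0]+210,p[1]+140) for a,p,_ in blobs(b[140:245,210:315],25)])
E
```

```text
time_s: 20.25
position: [0.6181, 0.1275, 0.0963]
tcp_rot: [[0.12, 0.993, -0.0], [0.993, -0.12, -0.0], [-0.0, -0.0, -1.0]]
force: [-0.5, -0.2, -0.1]
opening: 0.002
grasp_force: 0.0
top violet [(np.int32(72), 264.7, 221.2)]
top orange [(np.int32(139), 278.0, 160.6), (np.int32(138), 294.4, 194.9), (np.int32(41), 272.7, 239.7)]
dark [(np.int32(102), array([0.644, 0.138])), (np.int32(34), array([0.623, 0.096])), (np.int32(15), array([0.629, 0.006])), (np.int32(56), array([ 0.601, -0.001])), (np.int32(57), array([0.588, 0.135])), (np.int32(35), array([0.542, 0.126])), (np.int32(46), array([ 0.484, -0.025])), (np.int32(14), array([ 0.468, -0.084])), (np.int32(16), array([0.449, 0.062]))]
[(np.int32(82), 226.0, 143.1), (np.int32(140), 294.8, 191.8), (np.int32(77), 268.1, 221.8), (np.int32(43), 272.6, 239.8)]
```

```bash
python3 -m inch '[[-0.4,0.1,0,0,0],[-0.8,0.3,0,0,0],[-1.1,0.4,0,1,0],[-1.4,0.5,0,2,0],[-1.7,0.6,0,3,0],[-1.7,0.6,0,3,0],[-1.7,0.6,0,3,0],[-1.7,0.6,0,3,0]]';python3 v.py | grep -E "top (v|o)|dark"
```

```text
time_s: 21.02
position: [0.6007, 0.1337, 0.0963]
tcp_rot: [[0.068, 0.998, -0.001], [0.998, -0.068, 0.0], [0.0, -0.001, -1.0]]
force: [-0.1, -1.3, -0.1]
opening: 0.004
grasp_force: 0.1
top violet [(np.int32(62), 267.0, 221.6)]
top orange [(np.int32(139), 276.1, 159.7), (np.int32(139), 294.8, 192.6), (np.int32(42), 272.6, 239.7)]
dark [(np.int32(80), array([0.624, 0.143])), (np.int32(34), array([0.602, 0.104])), (np.int32(16), array([0.629, 0.006])), (np.int32(57), array([ 0.6  , -0.001])), (np.int32(80), array([0.548, 0.136])), (np.int32(49), array([ 0.484, -0.026])), (np.int32(15), array([ 0.473, -0.09 ])), (np.int32(14), array([0.446, 0.055]))]
```

```bash
python3 -m inch '[[-0.1,0,0,0,0],[-0.2,0,0,0,0],[-0.3,0.1,0,1,0],[-0.3,0.1,0,1,0],[-0.3,0.1,0,1,0],[-0.3,0.1,0,1,0],[-0.3,0.1,0,1,0],[-0.3,0.1,0,1,0]]';python3 v.py | grep -E "top (v|o)|dark"
```

```text
time_s: 21.78
position: [0.5978, 0.1345, 0.0962]
tcp_rot: [[0.05, 0.999, -0.001], [0.999, -0.05, 0.0], [-0.0, -0.001, -1.0]]
force: [0.2, 0.2, -0.7]
opening: 0.009
grasp_force: 0.2
top violet [(np.int32(57), 267.5, 221.8)]
top orange [(np.int32(139), 275.5, 159.4), (np.int32(137), 294.8, 191.8), (np.int32(42), 272.6, 239.7)]
dark [(np.int32(83), array([0.621, 0.143])), (np.int32(39), array([0.601, 0.104])), (np.int32(16), array([0.629, 0.006])), (np.int32(56), array([ 0.6  , -0.001])), (np.int32(46), array([0.561, 0.138])), (np.int32(41), array([0.518, 0.135])), (np.int32(48), array([ 0.484, -0.025])), (np.int32(16), array([ 0.475, -0.092])), (np.int32(13), array([0.467, 0.146])), (np.int32(14), array([ 0.454, -0.031])), (np.int32(15), array([0.445, 0.052]))]
```

```bash
python3 -m inch '[[0.3,-0.1,0,0,0],[0.6,-0.2,0,0,0],[0.8,-0.3,0,0,0],[0.8,-0.3,0,0,0],[0.8,-0.3,0,0,0],[0.8,-0.3,0,0,0],[0.8,-0.3,0,0,0],[0.8,-0.3,0,0,0]]';python3 v.py | grep -E "top (v|o)|dark"
python3 - <<'E'
from h import *
d=pickle.load(open('d0.pkl','rb'));i=d['top'];h=cv2.cvtColor(i['image'],cv2.COLOR_BGR2HSV)
print('dark',[(a,onz(i,(p[0]+210,p[1]+140),.12).round(3)) for a,p,_ in blobs((h[...,2]<60)[140:245,210:315],8) if a<200])
E
```

```text
time_s: 22.55
position: [0.606, 0.1315, 0.0962]
tcp_rot: [[0.05, 0.999, -0.0], [0.999, -0.05, 0.0], [-0.0, -0.0, -1.0]]
force: [-0.4, 0.1, -0.4]
opening: 0.004
grasp_force: 0.0
top violet [(np.int32(58), 267.5, 221.8)]
top orange [(np.int32(140), 275.6, 159.4), (np.int32(137), 294.8, 191.9), (np.int32(41), 272.7, 239.7)]
dark [(np.int32(89), array([0.631, 0.141])), (np.int32(41), array([0.607, 0.101])), (np.int32(16), array([0.629, 0.006])), (np.int32(56), array([ 0.6  , -0.001])), (np.int32(51), array([0.572, 0.137])), (np.int32(35), array([0.53 , 0.131])), (np.int32(50), array([ 0.484, -0.026])), (np.int32(14), array([0.474, 0.142])), (np.int32(16), array([ 0.475, -0.092])), (np.int32(14), array([ 0.454, -0.031])), (np.int32(14), array([0.445, 0.052]))]
dark [(np.int32(68), array([ 0.599, -0.   ])), (np.int32(42), array([ 0.475, -0.024])), (np.int32(15), array([ 0.476, -0.093])), (np.int32(14), array([0.445, 0.052]))]
```

The disc now sits at its station: posts and the orange jar match the start picture within 1 mm, and it holds with the finger backed off. I'm withdrawing and returning to the handle.

```bash
python3 -m inch '[[0.3,0,2,0,0],[0.3,0,5,0,0],[0.3,0,9,0,0],[0.3,0,13,0,0],[0.3,0,17,0,0],[0.3,0,21,0,0],[0.3,0,24,0,0],[0.3,0,26.4,0,0],[0.3,0,26.4,-7,0],[0.3,0,26.4,-14,0]]'; python3 -m inch '[[-1,-1,0,-7,2],[-3,-3,0,-14,3],[-5,-5.5,0,-21,4],[-7,-8,0,-28,5],[-9,-10.5,0,-35,6],[-11,-12.5,0,-42,6],[-13,-14.5,0,-49,6],[-14,-15.3,0,-56,6],[-14,-15.3,0,-60,6],[-14,-15.3,0,-60,6]]';python3 -m inch '[[0,0,0,0,6],[0,0,0,0,6],[0,0,0,0,6]]'
```

```text
time_s: 23.48
position: [0.6099, 0.1316, 0.3631]
tcp_rot: [[0.296, 0.955, 0.005], [0.955, -0.296, 0.0], [0.002, 0.005, -1.0]]
force: [0.1, 0.1, -1.1]
opening: 0.006
grasp_force: 0.0
time_s: 24.32
position: [0.4683, -0.0221, 0.3605]
tcp_rot: [[0.975, 0.224, 0.0], [0.224, -0.975, -0.0], [0.0, 0.0, -1.0]]
force: [-0.3, 0.9, 0.2]
opening: 0.648
grasp_force: 0.0
time_s: 24.57
position: [0.4694, -0.0212, 0.3602]
tcp_rot: [[0.973, 0.229, -0.0], [0.229, -0.973, 0.0], [-0.0, -0.0, -1.0]]
force: [-0.1, -0.2, -0.6]
opening: 0.687
grasp_force: 0.0
```

```bash
python3 -m inch '[[-0.1,-0.2,-2,0,6],[-0.1,-0.2,-4.5,0,6],[-0.1,-0.2,-6.5,0,6],[-0.1,-0.2,-7.4,0,6],[-0.1,-0.2,-7.6,0,6],[-0.1,-0.2,-7.6,0,6],[-0.1,-0.2,-7.6,0,6]]'; python3 -m inch '[[0,0,0,0,4],[0,0,0,0,3],[0,0,0,0,1.5],[0,0,0,0,1.5],[0,0,0,0,1.5],[0,0,0,0,1.5],[0,0,0,0,1.5]]'
```

```text
time_s: 25.15
position: [0.4691, -0.0236, 0.2851]
tcp_rot: [[0.974, 0.228, 0.002], [0.228, -0.974, -0.001], [0.002, 0.001, -1.0]]
force: [-0.9, 0.4, -0.0]
opening: 0.69
grasp_force: 0.0
time_s: 25.73
position: [0.468, -0.023, 0.2843]
tcp_rot: [[0.974, 0.227, -0.0], [0.227, -0.974, 0.001], [0.0, -0.001, -1.0]]
force: [-0.2, 2.0, 2.3]
opening: 0.268
grasp_force: 30.0
```

Run:
```python
from h import *
c,s=wrist();cv2.imwrite('pics/w4.png',c['image'])
print(s['force'],proj(c,[.463,-.021,.131]))
```

```text
[-0.24015698  2.00662669  2.3447115 ] [252.86713359 179.85705246]
```

View pics/w4.png

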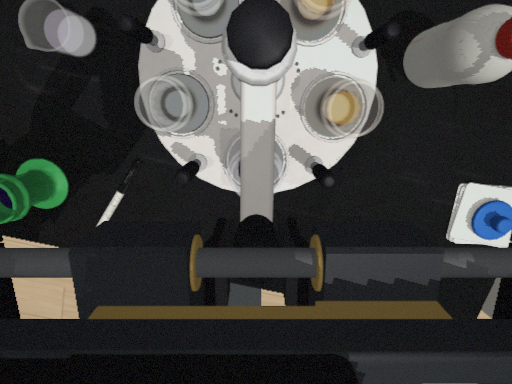

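The wrist view shows the handle gripped at (257,235), the violet jar under the arm at (255,165), symmetric with its neighbours, and the lid on the gauze at (493,220). Lowering the head now.

```bash
python3 -m inch '[[0,0,-0.5,0,1.5],[0,0,-1.2,0,1.5],[0,0,-2.2,0,1.5],[0,0,-3.3,0,1.5],[0,0,-4.4,0,1.5],[0,0,-5.5,0,1.5],[0,0,-6.6,0,1.5],[0,0,-7.7,0,1.5],[0,0,-8.6,0,1.5],[0,0,-9.2,0,1.5]]'; python3 -m inch '[[0,0,-0.3,0,1.5],[0,0,-0.6,0,1.5],[0,0,-0.9,0,1.5],[0,0,-1.2,0,1.5],[0,0,-1.2,0,1.5]]'
```

```text
time_s: 26.62
position: [0.468, -0.0231, 0.191]
tcp_rot: [[0.974, 0.227, -0.001], [0.227, -0.974, 0.001], [-0.0, -0.001, -1.0]]
force: [-0.1, 4.5, 3.1]
opening: 0.268
grasp_force: 29.9
time_s: 27.03
position: [0.468, -0.0231, 0.1798]
tcp_rot: [[0.974, 0.227, -0.0], [0.227, -0.974, 0.001], [0.0, -0.001, -1.0]]
force: [0.5, 5.0, -3.7]
opening: 0.267
grasp_force: 30.0
```

```bash
python3 -m inch '[[0,0,-0.1,0,1.5],[0,0,-0.2,0,1.5],[0,0,-0.3,0,1.5],[0,0,-0.3,0,1.5],[0,0,-0.3,0,1.5]]'
```

```text
time_s: 27.45
position: [0.4681, -0.0231, 0.1792]
tcp_rot: [[0.974, 0.227, 0.001], [0.227, -0.974, 0.0], [0.001, -0.0, -1.0]]
force: [-3.3, 6.2, 16.7]
opening: 0.264
grasp_force: 29.7
```

```bash
python3 -m inch '[[0,0,0,0,3],[0,0,0,0,4.5],[0,0,0,0,6],[0,0,0,0,6],[0,0,0,0,6],[0,0,1,0,6],[0,0,3,0,6],[0,0,6,0,6],[0,0,9,0,6],[0,0,12,0,6]]'; python3 -m inch '[[0,0,3,0,6],[-1,0,5,0,6],[-3,0,5,0,6],[-4,0,5,0,6],[-4,0,5,0,6],[-4,0,5,0,6],[-4,0,5,0,6]]'; python3 v.py | grep -E "top (v|o)|dark"
python3 - <<'E'
from h import *
from rig import cams
S=cams.capture('scene')
cv2.imwrite('pics/s3.png',cv2.resize(S['image'][150:300,190:390],(800,600),interpolation=cv2.INTER_CUBIC))
print([((proj(S,p)-[190,150])*4).round() for p in ([.466,-.022,.21],[.463,-.021,.038])])
E
```

```text
time_s: 28.28
position: [0.4677, -0.0238, 0.2981]
tcp_rot: [[0.974, 0.227, -0.001], [0.227, -0.974, -0.0], [-0.001, -0.0, -1.0]]
force: [-0.2, -0.0, -0.0]
opening: 0.687
grasp_force: 0.0
time_s: 28.87
position: [0.4285, -0.0237, 0.3465]
tcp_rot: [[0.974, 0.227, -0.001], [0.227, -0.974, 0.0], [-0.001, -0.0, -1.0]]
force: [-0.3, -1.2, 0.8]
opening: 0.694
grasp_force: 0.0
top violet []
top orange [(np.int32(82), 225.9, 143.1), (np.int32(141), 275.7, 159.4), (np.int32(108), 295.3, 190.7), (np.int32(26), 272.7, 240.6)]
dark [(np.int32(63), array([ 0.598, -0.001])), (np.int32(60), array([ 0.408, -0.144]))]
[array([218., 152.]), array([221., 320.])]
```

View pics/s3.png

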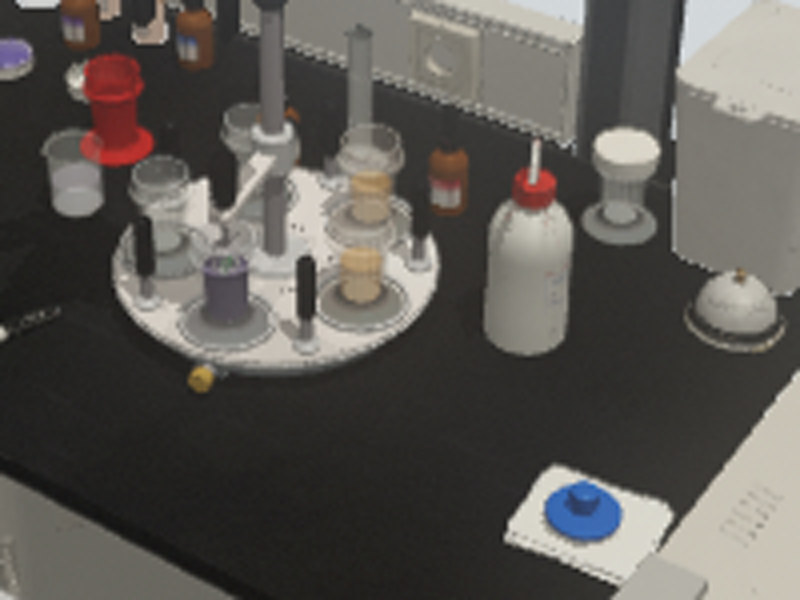

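The view shows the basket down in the violet jar at the dip station (225,285), all five jars upright, and the lid on the gauze (583,510). I'm handing the job in.

```bash
python3 -c "
from rig import bot;print(bot.hand_in())"
```

```text
the job is handed in; nothing more can be done
None
```

The job is handed in at about 29 s: the basket is fully down in the violet jar, the lid lies plug side down in the middle of the gauze, and all five jars stand upright; the disc stopped short after the push, so I nudged it the last few degrees to within about 1 mm of its station, and I saw no clear click.

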